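Short spin in a mini centrifuge

TASK

Put the blue rotor with the four yellow-capped tubes on the spindle of the open mini centrifuge, fully home and level, let go of it, and swing the dome lid fully shut. Only once the lid is shut, press the red spring-loaded short-spin key about half-way down (6 mm of its 12 mm travel) with the fingers and keep it there: the program finishes while still holding the key at half travel. Leave the empty white rotor and the other things on the bench where they are.

Things in the scene. Friction and masses are not known exactly. Their poses are not given: they have to be found in the camera images.
- centrifuge: White mini centrifuge, fixed. Origin: on the bench, below the spindle; x points from the key (front) to the lid hinge (rear), z up. Housing 155 long (x -74 to +81) x 150 wide, flat deck 60 high; a front apron 100 wide, 42 high reaches to x -158 and carries the red key at x -125, y 0. The lid's hinge axis runs along y at x +68, height 66.
- spindle (a point): Centre of the round steel shoulder (40 across, top 64 above the bench) on which the rotor's underside rests when fully home. The upright steel spindle stands on this point: 10 in diameter, 18 tall, its upper 6 tapered to 4.
- lid (a joint): Angle of the smoky clear dome lid in rad: 0 = fully shut, grows as the front of the lid swings up and back; end stop at 2.0. A stiff hinge: the lid stays at any angle and takes about 1 to 2 N at its tab to move, no latch. The dome is 120 across and 58 high outside. Opened wide it stands upright behind the spindle, leaving the bowl free from above.
- lid_tab (a point): Centre of the orange tab at the front of the lid: 32 long (radially from the hinge) x 30 wide x 8 thick. In the shut lid it lies level at centrifuge x -73, y 0, height 71, 141 in front of the hinge axis and 5 above it, its long side along x; it points up when the lid is open and turns with the lid about the hinge axis. The dome joins its inner end.
- key (a joint): Travel of the red short-spin key in m: 0 = up, grows as it is pressed straight down, 0.012 = bottomed. Return spring: 2.4 N to start moving, 4.8 N at half travel (0.006), 7.2 N at the bottom.
- key_top (a point): Centre of the flat top of the red round key (34 in diameter), 66 above the bench when up; the apron around it is 42 above the bench.
- rotor_knob (a point): Centre of the grey finger knob of the blue rotor with four yellow tube caps (loose, about 90 g, upright on the bench). Knob 22 in diameter, 24 tall, on the rotor's axis (z up); this point is half-way up the knob, 38 above the underside. Rotor 88 across, 50 tall in all; the disc under the knob has its top 26 above the underside, its tube caps rise 4 more, 27 or more from the axis.
- spare_rotor_knob (a point): The same point of the empty white rotor of the same shape and size, loose on the bench; to be left alone.
- tube_rack (a point): Blue tube rack 100 x 200 x 28, loose, this point half-way up; to be left alone.
- tip_box (a point): White and blue pipette-tip box 85 x 120 x 62, loose, this point half-way up; to be left alone.
- reagent (a point): Small jar with blue cap, 48 in diameter, 90 tall, loose, this point half-way up; to be left alone.
- rotor_bore (a point): Mouth of the rotor's central bore, at the middle of its underside: 13 in diameter, 22 deep, open below. It goes over the spindle; with the rotor fully home this point coincides with point spindle.
Things that resemble listed ones, but are neither listed nor needed, are in the scene too. What is shaped like the part that bears rotor_knob but green, orange or pink is not meant.

How it is judged:
By the outcome, as a careful person would: the job done as asked, in the order asked, and still so for the second after the job is handed in, while the arm keeps its last pose, push and grip.
It also fails if it takes over 69 s, if anything falls off the work surface, if the arm or the gripper's body presses on something with over 40 N, if the wrist force passes 120 N, or if a joint passes its speed limit or range.

ROBOT

A 6-joint arm with a two-finger parallel gripper is mounted at the origin on the work surface. World frame = base frame: x ahead of the robot, y to its left, z up, the work surface at z = 0. Lengths are in m, angles in degrees, forces in N, time in s.
With the tool pointing down it reaches from about 0.4 to 0.825 m from the base axis. Payload 7 kg.
Tool frame: the origin (TCP) lies midway between the tips of the shut fingers; the grasp point (between the pads) lies 19 mm behind it; z points along the fingers, x is the direction in which the jaws open and shut, and the axes are right-handed (so a half turn about z gives the same grasp; the last joint's range is limited). The gripper opens to 88 mm and grips with 3 to 60 N. Pads are 19 mm wide; open, the fingers measure 130 mm over their backs; the gripper's body (78 mm by 193 mm) begins 47 mm behind the grasp point.
Start: joints at [79.59, 20.546, 0.682, 0, -70.136, -16.507], TCP at [0.306, 0.602, 0.195] pointing down, gripper open.
Joint ranges: [-176.03, 176.03], [-82.01, 121.73], [-58.28, 71.71], [-173.87, 95.51], [-174.79, -0.11], [-173.66, 173.66]. Speed limits (degrees/s): [136.94, 136.94, 172.46, 180, 180, 180].

INTERFACE

Orientations are given as [roll, pitch, yaw] about the fixed x, y, z axes, in that order (R = Rz(yaw) Ry(pitch) Rx(roll)).
In Python, from plant import * gives the robot as it stands. The module is installed in compiled form; this text tells all that it offers.
- The arm moves only by the shell command python3 -m pendant 'ROWS' [OPENING]. ROWS is JSON, a list that holds one entry, the list of rows, each a list of 6 numbers: the shift along the world's x, y, z in mm, then the turn, a rotation vector about the world's x, y, z in degrees. A call has 1 to 10 rows; each row is the pose to reach, as a shift and turn from the pose commanded when the call began; what a row does not reach only later rows make up. A row lasts 1/8 s, in which the tool goes at most 62.5 mm and 10.7 degrees, less where a joint would pass 70% of its speed; a pose out of reach is approached as far as the arm can. A call with a gripper value outside its range is refused whole. OPENING is the closure, from -1 (fully open) to 1 (shut), set as the call begins (- or left out, the last holds). The fingers move at their own pace and stop on an object; the grip force is fixed at half the most. Time passes only in rows, so rows that repeat a pose let the fingers close. It gives the time, the measured TCP pose, the force and the opening at its end, in the units of the state.
- get_obs(): the state, without advancing time (a new reading comes with each control period).
- snapshot(name): name is "side" or "top" or "wrist"; returns a dict with "pixels" (400x640x3 uint8, red, green, blue), "depth" (400x640 float32, m along the optical axis (not along the pixel's ray), 0 where there is no reading), "fx", "fy", "cx", "cy" (pixels), "dist" ([k1, k2, p1, p2, k3] as OpenCV has them; the pictures are not rectified), "pose" (4x4, takes a point from camera to world coordinates); the wrist camera has in their place "tool_from_camera" (4x4, takes a point from camera to tool coordinates, whose origin is the TCP and whose axes are the tool frame's). Camera axes: x right, y down, z forward; pixel columns grow to the right and rows downward; lengths in m; the calibration is good to about 2 mm. A picture is of the moment at which its call begins: read the wrist's pose just before it.
- close_job(): hands the job in, once; it reports no verdict.
The state is a dict: "clock": time; "joint_pos": joint angles; "qvel": joint speeds; "tau": joint torques, N m; "tool_pos": TCP position; "orientation": TCP orientation; "force": force on the tool from outside, world axes, zero at the start; "moment": the same for the moment, N m; "opening": finger opening in m.
Only numpy, scipy, OpenCV 4.12 (cv2) and the standard library are available. Lean on these libraries where they do the work, as an engineer would, in place of code of your own. Each camera call takes 0.05 s, during which the arm holds its last target. There are 200 camera calls.

## Working session

There is one attempt and no reset: what is moved stays moved. The work goes in short steps, Python scripts to look and compute and a shell command to move; the robot and the scene stay as the last step left them, time stands still between calls to the robot, and variables do not carry over. Pictures are saved under pics/ and viewed, about 8 in all and at most 12, crops included, and the job is handed in when it is done.

```bash
mkdir -p pics; cat > h.py <<'E'
from plant import *
import numpy as np, cv2, pickle
from scipy.spatial.transform import Rotation as R
def snap(name,f):
    o=get_obs(); s=snapshot(name)
    if name=="wrist":
        T=np.eye(4);T[:3,3]=o["tool_pos"];T[:3,:3]=R.from_euler('xyz',o["orientation"],degrees=True).as_matrix()
        s["pose"]=T@s["tool_from_camera"]
    cv2.imwrite(f"pics/{f}.png",s["pixels"][:,:,::-1]); pickle.dump(s,open(f"pics/{f}.pkl","wb")); return s
def load(f): return pickle.load(open(f"pics/{f}.pkl","rb"))
def ray(s,u,v):
    K=np.array([[s["fx"],0,s["cx"]],[0,s["fy"],s["cy"]],[0,0,1]])
    p=cv2.undistortPoints(np.array([[[u,v]]],float),K,np.array(s["dist"]))[0,0]
    return np.array([p[0],p[1],1.])
def at(s,u,v,z=None):
    r=ray(s,u,v);P=np.array(s["pose"])
    if z is None:
        d=s["depth"][int(v)-1:int(v)+2,int(u)-1:int(u)+2];d=np.median(d[d>0]) if (d>0).any() else 0
        return (P@np.append(r*d,1))[:3]
    w=P[:3,:3]@r; return P[:3,3]+w*(z-P[2,3])/w[2]
def proj(s,p):
    K=np.array([[s["fx"],0,s["cx"]],[0,s["fy"],s["cy"]],[0,0,1]])
    c=np.linalg.inv(s["pose"])@np.append(p,1)
    return cv2.projectPoints(c[None,:3],np.zeros(3),np.zeros(3),K,np.array(s["dist"]))[0][0,0]
E
python3 - <<'E'
from h import *
np.set_printoptions(precision=3,suppress=True)
print(get_obs())
for n in("top","side"):
    s=snap(n,n+"0");print(n,s["fx"],s["pose"])
E
```

```text
{'clock': 0.0, 'joint_pos': array([ 79.591,  20.59 ,   0.634,  -0.018, -70.136, -16.508]), 'qvel': array([ 0.097,  0.006,  0.059, -0.057,  0.023,  0.013]), 'tau': array([ -0.001, -58.271,  29.306,   6.997,   0.007,  -0.   ]), 'tool_pos': array([0.305, 0.601, 0.194]), 'orientation': array([-179.991,   -0.093, -116.923]), 'force': array([-1.246, -0.182, -0.717]), 'moment': array([-0.028, -0.019,  0.006]), 'opening': 0.08748122024656417}
top 517.5243570692833 [[ 0.007 -0.996  0.088  0.474]
 [-1.    -0.006  0.006 -0.005]
 [-0.006 -0.088 -0.996  1.848]
 [ 0.     0.     0.     1.   ]]
side 396.70289251555914 [[ 0.818 -0.356  0.452  0.034]
 [-0.575 -0.512  0.638 -0.812]
 [ 0.005 -0.782 -0.624  0.863]
 [ 0.     0.     0.     1.   ]]
```

View pics/top0.png

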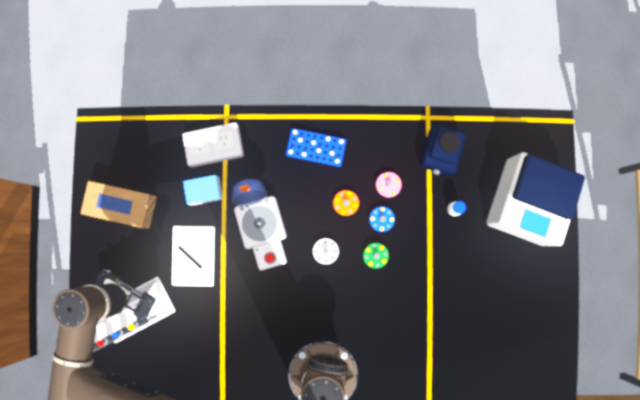

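View pics/side0.png

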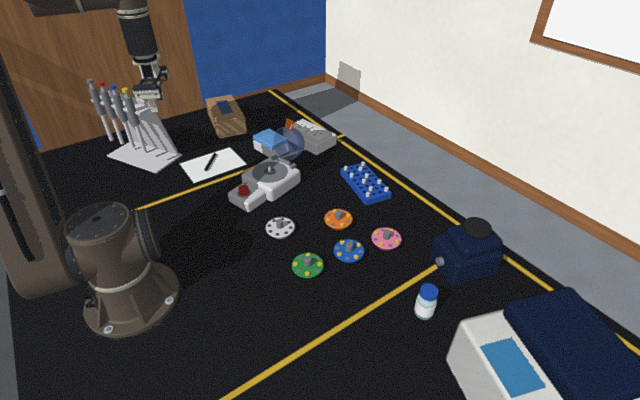

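The top view shows the blue rotor at about (382,219), the spindle (259,223), the key (269,258) and the open lid near (247,188). The side view agrees: blue rotor (348,250), centrifuge (270,175).

```bash
python3 - <<'E'
from h import *
np.set_printoptions(precision=4,suppress=True)
s=load("top0")
for n,u,v,z in(("blue",382,219,.03),("spindle",259,223,.075),("key",269.5,258,.066),("tab",245,188,.2),("green",376,256,.03),("pink",389,184,.03),("orange",346,203,.03),("white",326,251,.03)):
    print(n,at(s,u,v,z),at(s,u,v))
im=cv2.resize(s["pixels"][140:280,180:420],None,fx=3.3,fy=3.3,interpolation=cv2.INTER_CUBIC)
cv2.imwrite("pics/topc.png",im[:,:,::-1])
E
```

```text
blue [ 0.5558 -0.2049  0.03  ] [ 0.5549 -0.2028  0.0486]
spindle [0.5371 0.2225 0.075 ] [0.5371 0.2224 0.0758]
key [0.4174 0.1857 0.066 ] [0.4173 0.1859 0.0637]
tab [0.6448 0.2537 0.2   ] [0.6435 0.2516 0.2131]
green [ 0.4259 -0.1837  0.03  ] [ 0.4264 -0.1816  0.0514]
pink [ 0.6799 -0.2301  0.03  ] [ 0.6778 -0.2278  0.0487]
orange [ 0.6115 -0.0778  0.03  ] [ 0.6099 -0.077   0.0502]
white [ 0.4425 -0.0084  0.03  ] [ 0.4428 -0.0084  0.052 ]
```

View pics/topc.png

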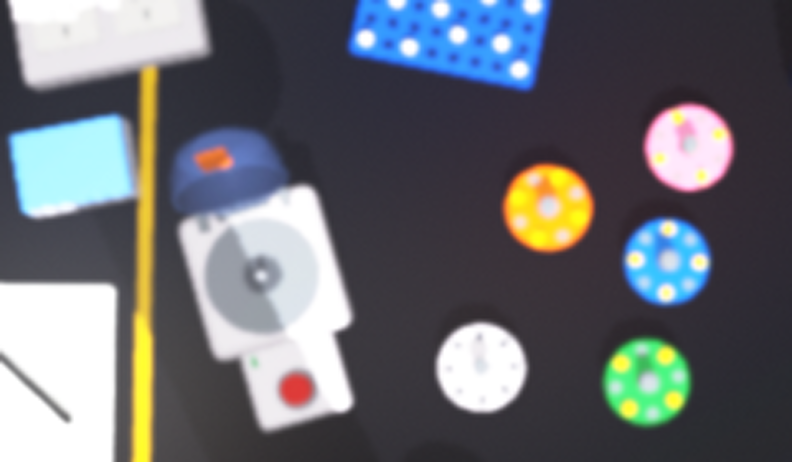

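Crop: the blue rotor's four yellow caps sit along the image axes, so I'll grip at 45° between them. The centrifuge x axis is at about 17° world yaw, and the lid is open to about 1.85 rad. Next I move over the rotor with the jaws along the 135° world direction.

```bash
python3 -m pendant '[[[18,-57,20,0,0,-8],[36,-115,40,0,0,-16],[54,-172,50,0,0,-24],[72,-230,50,0,0,-32],[90,-287,50,0,0,-40],[108,-345,50,0,0,-48],[125,-402,50,0,0,-56],[143,-460,50,0,0,-64],[160,-517,50,0,0,-72],[178,-574,50,0,0,-80]]]'
python3 -m pendant '[[[18,-57,-5,0,0,-7],[36,-115,-10,0,0,-14],[54,-172,-20,0,0,-21],[72,-230,-25,0,0,-28],[72,-230,-25,0,0,-28],[72,-230,-25,0,0,-28]]]'
python3 - <<'E'
from h import *
s=snap("wrist","w0");print(s["tool_from_camera"],s["fx"],get_obs()["orientation"])
E
```

```text
clock: 1.35
tool_pos: [0.4836, 0.026, 0.2452]
orientation: [180.0, 0.0, 162.8]
force: [1.3, 0.8, 0.5]
opening: 0.0875
clock: 2.1
tool_pos: [0.5551, -0.2023, 0.2195]
orientation: [-180.0, -0.1, 135.1]
force: [-0.3, 0.7, 0.2]
opening: 0.0881
[[ 9.99999777e-01  1.29641202e-04 -6.54601792e-04  9.22849120e-04]
 [ 6.90643483e-05  9.55573392e-01  2.94753266e-01 -8.01217949e-02]
 [ 6.63732223e-04 -2.94753245e-01  9.55573170e-01 -1.89130965e-01]
 [ 0.00000000e+00  0.00000000e+00  0.00000000e+00  1.00000000e+00]] 331.0339595678753 [-1.79992654e+02 -2.48566616e-02  1.35125860e+02]
```

View pics/w0.png

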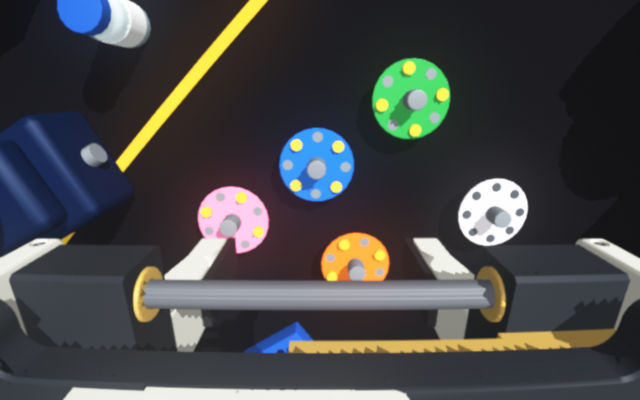

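Wrist view: blue knob top at (316,168). Its caps are on the image diagonals, clear of the jaw axis (image x).

```bash
python3 - <<'E'
from h import *
s=load("w0");p=s["pixels"].astype(int)
print(at(s,316,168,.05),at(s,316,168))
m=((p[:,:,2]>150)&(p[:,:,0]<110)&(p[:,:,1]<190)).astype(np.uint8); m[:,:250]=0;m[:,380:]=0;m[:110]=0;m[220:]=0
c=max(cv2.findContours(m,0,2)[0],key=cv2.contourArea);e=cv2.fitEllipse(cv2.convexHull(c));print(e,at(s,*e[0],.024))
E
```

```text
[ 0.55433094 -0.20671241  0.05      ] [ 0.55436329 -0.20668264  0.04979361]
((316.33001708984375, 164.060302734375), (73.9097900390625, 74.95510864257812), 87.5387191772461) [ 0.55477429 -0.20603151  0.024     ]
```

```bash
python3 -m pendant '[[[-1,-4,-40,0,0,0],[-1,-4,-85,0,0,0],[-1,-4,-130,0,0,0],[-1,-4,-165,0,0,0],[-1,-4,-182,0,0,0],[-1,-4,-189,0,0,0],[-1,-4,-189,0,0,0]]]'
python3 -m pendant '[[[0,0,0,0,0,0],[0,0,0,0,0,0],[0,0,0,0,0,0],[0,0,0,0,0,0],[0,0,0,0,0,0],[0,0,0,0,0,0],[0,0,0,0,0,0],[0,0,0,0,0,0]]]' 1
```

```text
clock: 3.02
tool_pos: [0.5552, -0.2058, 0.032]
orientation: [180.0, 0.1, 135.1]
force: [-0.2, 0.3, -0.2]
opening: 0.0878
clock: 4.03
tool_pos: [0.5545, -0.2062, 0.0311]
orientation: [-180.0, -0.0, 135.1]
force: [-0.1, 0.3, 0.7]
opening: 0.0132
```

```bash
python3 -m pendant '[[[0,0,0,0,0,0],[0,0,0,0,0,0],[0,0,0,0,0,0]]]'
python3 - <<'E'
from h import *
snap("wrist","w1")
E
```

```text
clock: 4.4
tool_pos: [0.5545, -0.2062, 0.0311]
orientation: [-180.0, -0.0, 135.1]
force: [-0.4, 1.3, -0.6]
opening: 0.0005
```

View pics/w1.png

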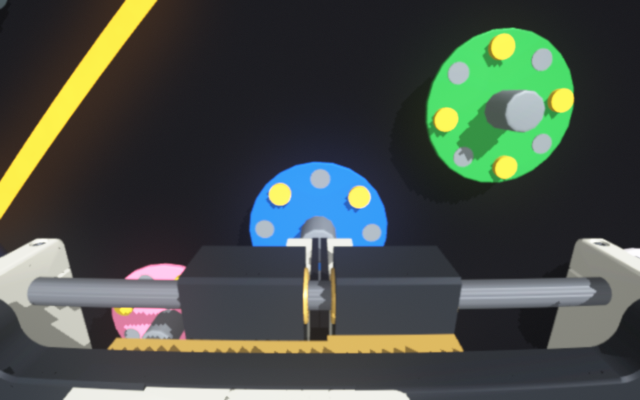

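Wrist view: the fingers are fully shut at (320,243) and the knob at (318,228) is not between them. The grasp missed or squeezed the knob out, so I'll measure where the rotor is now.

```bash
python3 - <<'E'
from h import *
s=load("w1");print(get_obs()["tool_pos"])
for u,v in((280,195),(359,197),(318,222),(318,235),(371,232),(264,229),(320,163),(280,240),(300,244),(335,244)):
    print(u,v,at(s,u,v))
print("proj",proj(s,[.5545,-.2062,.031]),proj(s,[.5545,-.2062,.05]),proj(s,[.5545,-.2062,.0]))
t=snap("top","top1");print(at(t,382,219),at(t,382,219,.05))
im=cv2.resize(t["pixels"][160:290,320:440],None,fx=4.5,fy=4.5,interpolation=cv2.INTER_CUBIC)
cv2.imwrite("pics/top1c.png",im[:,:,::-1])
E
```

```text
[ 0.55460237 -0.20613917  0.03117071]
280 195 [ 0.55440607 -0.23843521  0.02985449]
359 197 [ 0.52168467 -0.20387216  0.029477  ]
318 222 [ 0.54835158 -0.21213907  0.03758323]
318 235 [ 0.55055694 -0.20987102  0.04943588]
371 232 [ 0.5325826  -0.1802757   0.02585353]
264 229 [ 0.57923959 -0.22974659  0.02594786]
320 163 [ 0.52424751 -0.23463405  0.0253284 ]
280 240 [ 0.57781717 -0.21726179  0.02540991]
300 244 [ 0.55246476 -0.22017113  0.07388277]
335 244 [ 0.54077619 -0.20780307  0.07279882]
proj [317.79470056 231.01353473] [317.65182901 244.20069935] [317.9807262  213.86443903]
[ 0.53542082 -0.15497843  0.48371467] [ 0.55486091 -0.20265385  0.05      ]
```

```bash
python3 - <<'E'
from h import *
np.set_printoptions(precision=1,suppress=True,linewidth=150)
s=load("w1");Ti=np.array(s["tool_from_camera"])
for u in(290,298,306,312,318,324,330,338,346):
    print(u,[tuple(np.round((Ti@np.append(ray(s,u,v)*s["depth"][v,u],1))[:3]*1000).astype(int)) for v in(234,238,241,244,250,258)])
im=cv2.resize(s["pixels"][150:300,230:410],None,fx=4,fy=4,interpolation=cv2.INTER_CUBIC)
cv2.imwrite("pics/w1c.png",im[:,:,::-1])
E
```

```text
290 [(np.int64(-18), np.int64(5), np.int64(6)), (np.int64(-18), np.int64(7), np.int64(6)), (np.int64(-14), np.int64(-11), np.int64(-38)), (np.int64(-13), np.int64(-10), np.int64(-41)), (np.int64(-7), np.int64(-39), np.int64(-105)), (np.int64(-7), np.int64(-38), np.int64(-109))]
298 [(np.int64(-13), np.int64(4), np.int64(5)), (np.int64(-13), np.int64(7), np.int64(6)), (np.int64(-10), np.int64(-11), np.int64(-38)), (np.int64(-9), np.int64(-11), np.int64(-42)), (np.int64(-5), np.int64(-39), np.int64(-105)), (np.int64(-5), np.int64(-38), np.int64(-108))]
306 [(np.int64(-7), np.int64(-6), np.int64(-18)), (np.int64(-6), np.int64(-4), np.int64(-19)), (np.int64(-6), np.int64(-11), np.int64(-39)), (np.int64(-6), np.int64(-11), np.int64(-42)), (np.int64(-5), np.int64(-11), np.int64(-49)), (np.int64(-3), np.int64(-34), np.int64(-101))]
312 [(np.int64(-3), np.int64(-6), np.int64(-18)), (np.int64(-3), np.int64(-4), np.int64(-19)), (np.int64(-3), np.int64(-10), np.int64(-37)), (np.int64(-3), np.int64(-9), np.int64(-39)), (np.int64(-3), np.int64(-9), np.int64(-45)), (np.int64(-2), np.int64(-9), np.
[... 676 characters left out ...]
11), np.int64(-39)), (np.int64(6), np.int64(-11), np.int64(-43)), (np.int64(6), np.int64(-11), np.int64(-49)), (np.int64(6), np.int64(-8), np.int64(-50))]
338 [(np.int64(13), np.int64(4), np.int64(6)), (np.int64(13), np.int64(7), np.int64(5)), (np.int64(10), np.int64(-11), np.int64(-39)), (np.int64(10), np.int64(-11), np.int64(-42)), (np.int64(6), np.int64(-39), np.int64(-105)), (np.int64(6), np.int64(-38), np.int64(-109))]
346 [(np.int64(18), np.int64(4), np.int64(6)), (np.int64(18), np.int64(7), np.int64(5)), (np.int64(14), np.int64(-11), np.int64(-39)), (np.int64(14), np.int64(-11), np.int64(-42)), (np.int64(8), np.int64(-39), np.int64(-105)), (np.int64(8), np.int64(-39), np.int64(-109))]
```

View pics/w1c.png

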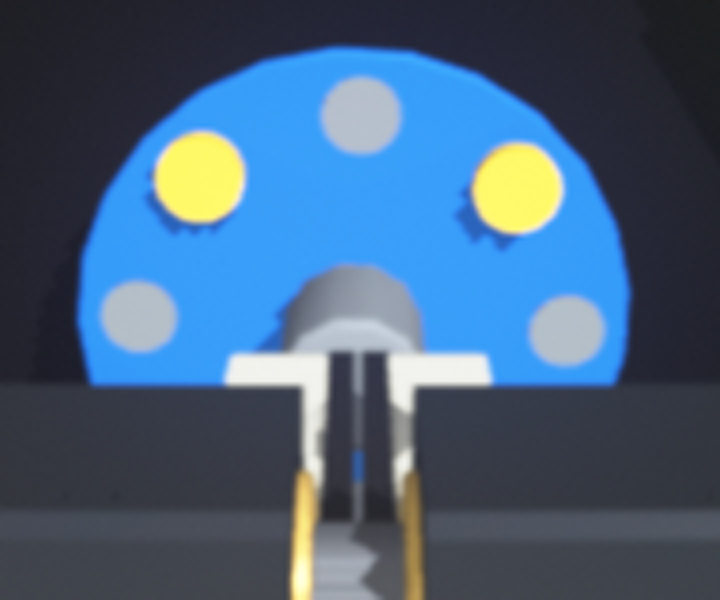

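The crop and depth agree. The shut finger tips end about 29–30 mm behind the reported TCP, so they closed just above the knob, with no force and the rotor unmoved. I'll treat the real tip as TCP + 30 mm up, then open, go lower and grip again.

```bash
python3 -m pendant '[[[0,0,0,0,0,0],[0,0,0,0,0,0],[0,0,0,0,0,0],[0,0,0,0,0,0],[0,0,0,0,0,0],[0,0,0,0,0,0],[0,0,0,0,0,0],[0,0,-8,0,0,0],[0,0,-16,0,0,0],[0,0,-16,0,0,0]]]' -1
python3 -m pendant '[[[0,1,-3,0,0,0],[0,1,-6,0,0,0],[0,1,-9,0,0,0],[0,1,-11,0,0,0],[0,1,-11,0,0,0]]]'
python3 -m pendant '[[[0,0,0,0,0,0],[0,0,0,0,0,0],[0,0,0,0,0,0],[0,0,0,0,0,0],[0,0,0,0,0,0],[0,0,0,0,0,0],[0,0,0,0,0,0],[0,0,0,0,0,0],[0,0,0,0,0,0],[0,0,0,0,0,0]]]' 1
```

```text
clock: 5.75
tool_pos: [0.5537, -0.2061, 0.014]
orientation: [-179.9, -0.1, 135.1]
force: [-0.2, 0.5, -0.6]
opening: 0.0868
clock: 6.38
tool_pos: [0.5545, -0.2052, 0.004]
orientation: [-180.0, -0.0, 135.1]
force: [-0.6, 0.7, -0.1]
opening: 0.0875
clock: 7.62
tool_pos: [0.5547, -0.2052, 0.0042]
orientation: [180.0, 0.0, 135.1]
force: [1.3, -1.0, 0.6]
opening: 0.021
```

Gripped: the opening is 21 mm on the 22 mm knob. I lift and carry it to a look-out beside the spindle, turned so the wrist camera faces the centrifuge.

```bash
python3 -m pendant '[[[0,0,15,0,0,0],[0,0,45,0,0,0],[0,0,85,0,0,0],[0,15,120,0,0,5],[0,45,145,0,0,10],[-3,85,155,0,0,15],[-6,125,155,0,0,20],[-10,165,155,0,0,25],[-13,205,155,0,0,30],[-16,245,155,0,0,35]]]'
python3 -m pendant '[[[0,35,0,0,0,4],[0,65,0,0,0,8],[0,85,0,0,0,10],[0,90,0,0,0,10],[0,90,0,0,0,10],[0,90,0,0,0,10]]]'
python3 - <<'E'
from h import *
s=snap("wrist","w2")
E
```

```text
clock: 8.88
tool_pos: [0.5381, 0.0411, 0.1602]
orientation: [180.0, 0.0, 170.3]
force: [0.1, 0.1, -0.8]
opening: 0.0207
clock: 9.62
tool_pos: [0.5385, 0.1291, 0.1592]
orientation: [-180.0, -0.0, -180.0]
force: [-0.1, 0.2, -0.9]
opening: 0.0208
```

View pics/w2.png

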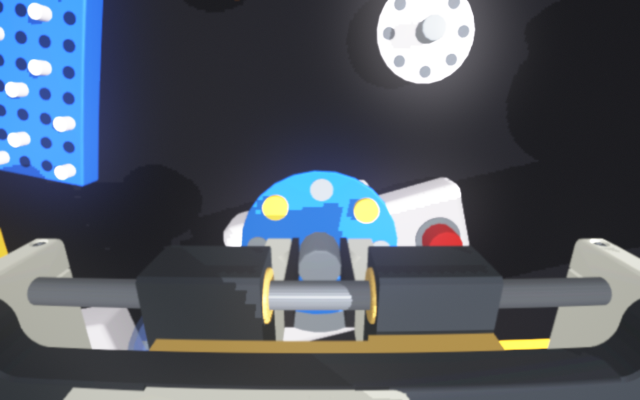

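The rotor hangs level in the grip, but the camera faces away from the centrifuge. I pass in front of the lid to the other side and look back at the spindle.

```bash
python3 -m pendant '[[[-10,20,10,0,0,0],[-20,55,20,0,0,0],[-30,95,20,0,0,0],[-35,135,20,0,0,0],[-35,170,20,0,0,0],[-35,190,20,0,0,0],[-35,190,20,0,0,0],[-35,190,20,0,0,0]]]'
python3 - <<'E'
from h import *
s=snap("wrist","w3")
E
```

```text
clock: 10.68
tool_pos: [0.5036, 0.3189, 0.179]
orientation: [-180.0, -0.0, -180.0]
force: [-0.8, -0.5, -0.4]
opening: 0.021
```

View pics/w3.png

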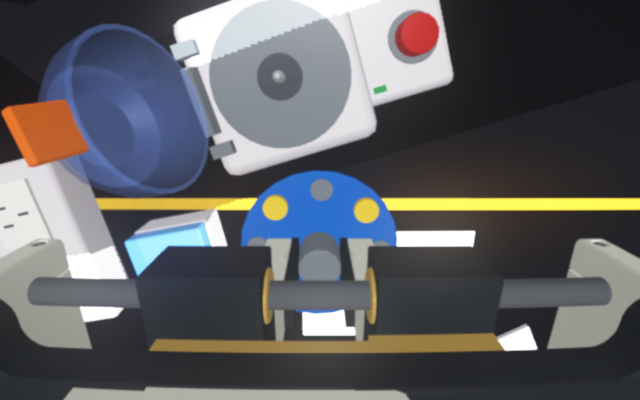

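Wrist view: spindle tip at (279,76), shoulder disc centred near (280,77), key top (417,33). The tab face runs between corners (5,107), (70,100), (88,150) and (30,165).

```bash
python3 - <<'E'
from h import *
np.set_printoptions(precision=4,suppress=True)
s=load("w3")
print("tip",at(s,279,76,.082),at(s,279,76));print("shoulder",at(s,280,76.5,.064))
k=at(s,417,33,.066);print("key",k,at(s,417,33))
sp=(at(s,279,76,.082)+at(s,280,76.5,.064))/2;d=sp-k;print(np.degrees(np.arctan2(d[1],d[0])),np.hypot(*d[:2]))
for uv in((30,120),(50,130),(70,140),(45,110),(60,125)):print("tab",at(s,*uv))
a=np.arctan2(d[1],d[0]);X=np.array([np.cos(a),np.sin(a)])
for uv in((30,120),(60,125)):
    q=at(s,*uv);print((q[:2]-sp[:2])@X,(q[:2]-sp[:2])@[-X[1],X[0]],q[2])
# rotor in hand
for uv in((275,208),(367,210)):print("cap",at(s,*uv))
E
```

```text
tip [0.5358 0.2235 0.082 ] [0.5359 0.2234 0.0812]
shoulder [0.537  0.2229 0.064 ]
key [0.4205 0.1875 0.066 ] [0.4205 0.1875 0.0661]
17.134562530551648 0.12123918850394166
tab [0.6447 0.2487 0.2094]
tab [0.6411 0.2544 0.2023]
tab [0.6371 0.2606 0.1946]
tab [0.6433 0.2444 0.2001]
tab [0.6392 0.2524 0.197 ]
0.11097710014593837 -0.0075415127500447965 0.20943807999184502
0.10686243522116641 -0.00241195922322705 0.1969517653748902
cap [0.5261 0.2958 0.204 ]
cap [0.4778 0.2968 0.2042]
```

```bash
python3 -m pendant '[[[4,-10,0,0,0,-9],[8,-22,0,0,0,-18],[12,-36,0,0,0,-28],[17,-50,0,0,0,-38],[22,-64,0,0,0,-48],[27,-78,0,0,0,-58],[31,-90,0,0,0,-68],[33,-97,0,0,0,-73],[33,-97,0,0,0,-73],[33,-97,0,0,0,-73]]]'
python3 -m pendant '[[[0,0,-15,0,0,0],[0,0,-40,0,0,0],[0,0,-65,0,0,0],[0,0,-80,0,0,0],[0,0,-86,0,0,0],[0,0,-86,0,0,0],[0,0,-86,0,0,0]]]'
python3 - <<'E'
from h import *
for i in range(3):
    o=get_obs();print(o["tool_pos"],o["orientation"],o["force"]);snapshot("side") if i<2 else 0
s=snap("side","s1")
u,v=proj(s,[.537,.2225,.1]).astype(int);print(u,v)
im=cv2.resize(s["pixels"][v-60:v+60,u-75:u+75],None,fx=5,fy=5,interpolation=cv2.INTER_CUBIC)
cv2.imwrite("pics/s1c.png",im[:,:,::-1])
E
```

```text
clock: 11.98
tool_pos: [0.5366, 0.2225, 0.1793]
orientation: [180.0, -0.0, 107.2]
force: [-0.4, 1.5, -1.1]
opening: 0.0212
clock: 12.85
tool_pos: [0.5371, 0.2232, 0.094]
orientation: [179.9, -0.0, 107.1]
force: [0.0, 0.3, -0.0]
opening: 0.021
[0.53711736 0.22322404 0.09398343] [ 1.79921500e+02 -2.40801704e-02  1.07096423e+02] [ 0.0133456   0.27923151 -0.01104518]
[0.53709079 0.223193   0.09403341] [ 1.79918047e+02 -2.79213413e-02  1.07091740e+02] [ 0.26325683 -0.49210868 -0.68972486]
[0.5370499  0.22317755 0.09400747] [ 1.79918707e+02 -2.96795002e-02  1.07089750e+02] [ 0.17511221 -0.21541978 -0.91711355]
268 161
```

View pics/s1c.png

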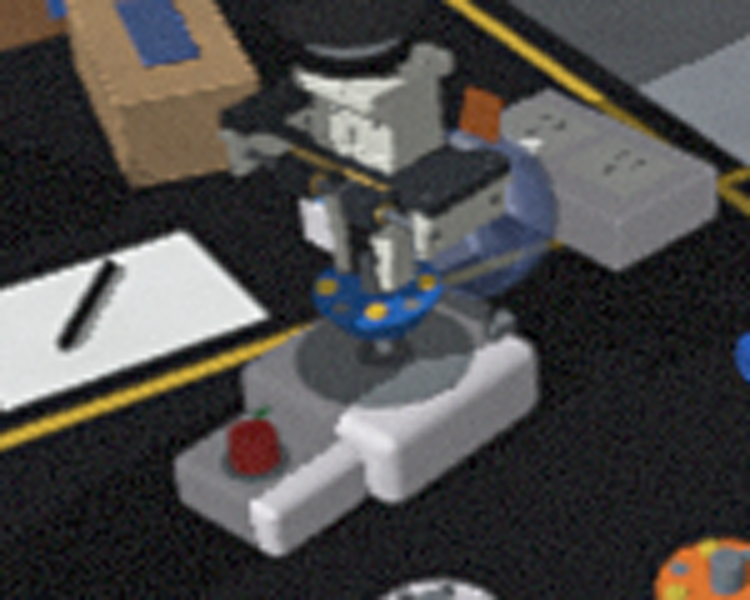

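The rotor is level and centred over the spindle (crop (385,345)), with the lid clear behind it. I lower it slowly.

```bash
python3 -m pendant '[[[0,0,-4,0,0,0],[0,0,-8,0,0,0],[0,0,-11,0,0,0],[0,0,-14,0,0,0],[0,0,-17,0,0,0],[0,0,-17,0,0,0]]]'
python3 -m pendant '[[[0,0,-2,0,0,0],[0,0,-4,0,0,0],[0,0,-6,0,0,0],[0,0,-6,0,0,0],[0,0,-6,0,0,0]]]'
```

```text
clock: 13.75
tool_pos: [0.5364, 0.2227, 0.0758]
orientation: [-180.0, 0.0, 107.1]
force: [0.5, -0.2, -0.2]
opening: 0.0212
clock: 14.38
tool_pos: [0.5366, 0.2228, 0.0702]
orientation: [180.0, 0.0, 107.1]
force: [-0.9, 0.4, -0.0]
opening: 0.0209
```

```bash
python3 -m pendant '[[[0,0,-1,0,0,0],[0,0,-2,0,0,0],[0,0,-2,0,0,0],[0,0,-2,0,0,0]]]'
python3 -m pendant '[[[0,0,0,0,0,0],[0,0,0,0,0,0],[0,0,0,0,0,0],[0,0,0,0,0,0],[0,0,0,0,0,0],[0,0,0,0,0,0],[0,0,0,0,0,0],[0,0,0,0,0,0],[0,0,0,0,0,0]]]' -1
```

```text
clock: 14.88
tool_pos: [0.5366, 0.2228, 0.0682]
orientation: [180.0, 0.0, 107.1]
force: [-0.1, 0.3, -0.4]
opening: 0.0213
clock: 16.0
tool_pos: [0.5366, 0.2228, 0.0682]
orientation: [-180.0, 0.0, 107.1]
force: [0.7, -0.5, -0.3]
opening: 0.0876
```

The rotor is released with no reaction force. I rise clear, shut the fingers and check the seating. I also compute the lid-closing path, with the front-bottom finger corner riding on the tab's outer face.

```bash
python3 -m pendant '[[[0,0,10,0,0,0],[0,0,30,0,0,0],[0,0,65,0,0,0],[0,0,105,0,0,0],[0,0,145,0,0,0],[0,0,180,0,0,0],[0,0,195,0,0,0],[0,0,195,0,0,0]]]'
python3 -m pendant '[[[0,0,0,0,0,0],[0,0,0,0,0,0],[0,0,0,0,0,0],[0,0,0,0,0,0],[0,0,0,0,0,0],[0,0,0,0,0,0],[0,0,0,0,0,0],[0,0,0,0,0,0],[0,0,0,0,0,0],[0,0,0,0,0,0]]]' 1
python3 - <<'E'
from h import *
np.set_printoptions(precision=4,suppress=True)
s=snap("wrist","w4");t=snap("side","s2")
u,v=proj(t,[.537,.2225,.1]).astype(int)
cv2.imwrite("pics/c2.png",np.vstack([cv2.resize(s["pixels"][40:290,100:540],(760,432)),])[:,:,::-1])
b=cv2.resize(t["pixels"][v-45:v+35,u-60:u+60],(600,400),interpolation=cv2.INTER_CUBIC)
a=cv2.resize(s["pixels"],(320,200));cv2.imwrite("pics/c2.png",np.vstack([np.hstack([a,np.zeros((200,280,3),np.uint8)]),b])[:,:,::-1])
hsv=cv2.cvtColor(s["pixels"],cv2.COLOR_RGB2HSV);m=cv2.inRange(hsv,(22,120,120),(35,255,255))
for c in cv2.findContours(m,0,2)[0]:
    if 30<cv2.contourArea(c)<2500:
        x=cv2.minEnclosingCircle(c)[0]; print(np.round(x),at(s,*x))
tcp=np.array(get_obs()["tool_pos"]);print(tcp)
H=np.array([68,66.]);X=np.array([np.cos(np.radians(17)),np.sin(np.radians(17))])
for i,th in enumerate(np.arange(2.0,-.01,-.1)):
    r=145+9*min(1,max(0,(1.9-th)/1.5));C=H+r*np.array([-np.cos(th),np.sin(th)])+9*np.array([np.sin(th),np.cos(th)])
    cx=C[0]+10;z=C[1]-30
    print(f"{th:.1f}",np.round([537.2+cx*X[0],222.5+cx*X[1],z]),round(cx))
E
```

```text
clock: 17.0
tool_pos: [0.5368, 0.2231, 0.2641]
orientation: [179.9, -0.1, 107.1]
force: [0.1, -0.1, -0.1]
opening: 0.0876
clock: 18.25
tool_pos: [0.5366, 0.2229, 0.2632]
orientation: [180.0, -0.0, 107.1]
force: [-0.0, 0.2, -0.2]
opening: 0.0009
[110. 331.] [ 0.9245 -0.029  -0.0005]
[339. 193.] [0.5538 0.2525 0.0939]
[297. 192.] [0.5663 0.2062 0.0936]
[ 74. 171.] [ 0.6448 -0.0874  0.0302]
[107. 164.] [ 0.6224 -0.0445  0.0298]
[342. 151.] [0.5073 0.2401 0.0938]
[298. 149.] [0.5197 0.1938 0.0942]
[ 61. 136.] [ 0.6026 -0.1098  0.0296]
[ 94. 128.] [ 0.5797 -0.0663  0.0301]
[38.  2.] [ 0.4485 -0.1543  0.0305]
[0.5366 0.2228 0.2632]
2.0 [677. 265. 164.] 147
1.9 [665. 262. 170.] 133
1.8 [652. 258. 176.] 120
1.7 [638. 253. 180.] 106
1.6 [624. 249. 182.] 91
1.5 [610. 245. 184.] 77
1.4 [596. 241. 183.] 62
1.3 [582. 236. 182.] 47
1.2 [568. 232. 178.] 32
1.1 [554. 228. 174.] 18
1.0 [541. 224. 167.] 4
0.9 [529. 220. 160.] -9
0.8 [517. 216. 151.] -21
0.7 [506. 213. 141.] -33
0.6 [496. 210. 130.] -43
0.5 [487. 207. 117.] -52
0.4 [479. 205. 104.] -60
0.3 [474. 203.  90.] -66
0.2 [469. 202.  75.] -71
0.1 [466. 201.  60.] -74
-0.0 [465. 200.  45.] -76
```

View pics/c2.png

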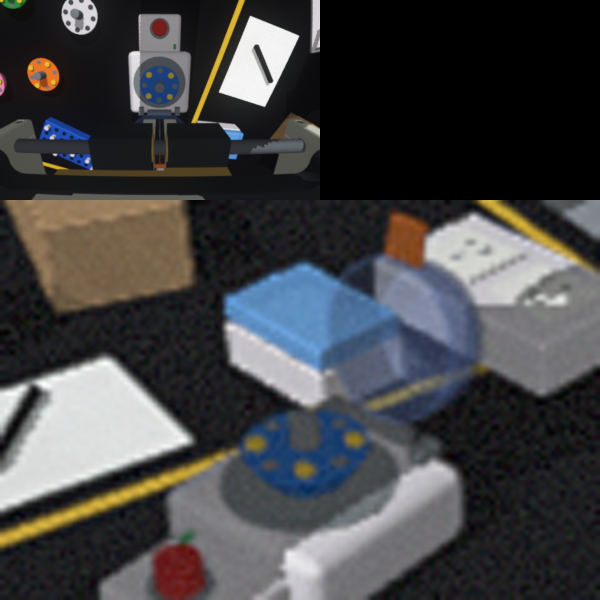

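All four caps are at z = 0.094, so the rotor is fully home and level, centred at (0.537,0.223). The pictures show it seated in the bowl. Next I go over and behind the tab.

```bash
python3 -m pendant '[[[25,8,0,0,0,0],[65,19,0,0,0,0],[105,31,0,0,0,0],[133,40,0,0,0,0],[142,43,0,0,0,0],[142,43,-30,0,0,0],[142,43,-65,0,0,0],[142,43,-90,0,0,0],[142,43,-96,0,0,0],[142,43,-96,0,0,0]]]'
python3 -m pendant '[[[-7,-2,2,0,0,0],[-14,-4,4,0,0,0],[-21,-6,7,0,0,0],[-27,-8,9,0,0,0],[-34,-10,11,0,0,0],[-41,-12,13,0,0,0],[-41,-12,13,0,0,0]]]'
```

```text
clock: 19.6
tool_pos: [0.6786, 0.2659, 0.1679]
orientation: [180.0, 0.0, 107.1]
force: [0.8, 1.0, 1.2]
opening: 0.0003
clock: 20.48
tool_pos: [0.6371, 0.2536, 0.1806]
orientation: [180.0, 0.0, 107.1]
force: [-0.1, 0.4, -0.3]
opening: 0.0007
```

```bash
cat > lid.py <<'E'
from h import *
import sys
def tab(n="side",f="lidtmp"):
    s=snap(n,f);hsv=cv2.cvtColor(s["pixels"],cv2.COLOR_RGB2HSV);m=cv2.inRange(hsv,(5,150,90),(15,255,255))
    ys,xs=np.nonzero(m);P=np.array([at(s,x,y) for x,y in zip(xs,ys)])
    d=P[:,:2]-[.5372,.2225];a=np.radians(17);cx=d@[np.cos(a),np.sin(a)]*1e3;cy=d@[-np.sin(a),np.cos(a)]*1e3;z=P[:,2]*1e3
    k=(abs(cy)<30)&(cx>-110)&(cx<150)&(z>60);print("tab cx,cy,z",np.median(cx[k]),np.median(cy[k]),np.median(z[k]),k.sum(),"theta",np.arctan2(np.median(z[k])-66,68-np.median(cx[k])))
if __name__=="__main__": print(get_obs()["force"]); tab()
E
python3 lid.py; python3 - <<'E'
from lid import *
s=load("s2")
import h
E
```

```text
[-0.14905461  0.43906631 -0.29516144]
tab cx,cy,z 82.61581350653196 -3.7868940641621283 208.19845233350475 68 theta 1.6732212592359674
```

The lid follows (θ ≈ 1.67). I keep going along the path.

```bash
python3 -m pendant '[[[-14,-4,2,0,0,0],[-28,-8,4,0,0,0],[-42,-12,3,0,0,0],[-56,-17,2,0,0,0],[-70,-21,-2,0,0,0],[-84,-25,-6,0,0,0],[-97,-29,-13,0,0,0],[-109,-33,-20,0,0,0],[-121,-37,-29,0,0,0],[-132,-40,-39,0,0,0]]]'
python3 lid.py
```

```text
clock: 21.78
tool_pos: [0.5048, 0.2135, 0.1409]
orientation: [180.0, -0.0, 107.1]
force: [0.6, 1.6, -0.5]
opening: 0.0008
[ 0.60620502  1.57048369 -0.5088801 ]
tab cx,cy,z -46.618885897827724 -8.194286552460898 166.96832286309206 26 theta 0.7221645218199275
```

```bash
python3 -m pendant '[[[-10,-3,-11,0,0,0],[-19,-6,-24,0,0,0],[-27,-8,-37,0,0,0],[-32,-10,-51,0,0,0],[-37,-11,-66,0,0,0],[-40,-12,-81,0,0,0],[-41,-13,-90,0,0,0],[-41,-13,-94,0,0,0],[-41,-13,-96,0,0,0],[-41,-13,-96,0,0,0]]]'
python3 lid.py
```

```text
clock: 23.08
tool_pos: [0.4648, 0.201, 0.0453]
orientation: [180.0, -0.0, 107.1]
force: [-0.5, 0.1, 0.2]
opening: 0.0007
[-0.46802419  0.11084817  0.23271062]
tab cx,cy,z -81.8187132107548 -13.041644534703076 73.2171360403291 17 theta 0.04813524949221329
```

```bash
python3 -m pendant '[[[0,0,-1,0,0,0],[0,0,-1,0,0,0]]]'|grep -E "pos|force"
python3 -m pendant '[[[0,0,-1,0,0,0],[0,0,-1,0,0,0]]]'|grep -E "pos|force"
python3 -m pendant '[[[0,0,-1,0,0,0],[0,0,-1,0,0,0]]]'|grep -E "pos|force"; python3 lid.py
```

```text
tool_pos: [0.4648, 0.201, 0.0443]
force: [0.1, 0.3, 0.4]
tool_pos: [0.4647, 0.201, 0.0438]
force: [-2.4, -0.2, 6.8]
tool_pos: [0.4648, 0.201, 0.0436]
force: [-4.9, -1.2, 15.2]
[-4.94298785 -1.18927581 15.18613832]
tab cx,cy,z -82.81959686356929 -13.694968125109398 72.56085802912715 17 theta 0.043473953899670195
```

Force rose to 15 N at the stop. With the tab top at 75, the tip is at TCP z + 31. I lift, check the lid and move above the key.

```bash
python3 -m pendant '[[[0,0,5,0,0,0],[0,0,20,0,0,0],[-10,-3,40,0,0,0],[-27,-8,45,0,0,0],[-42,-13,45,0,0,0],[-47,-15,45,0,0,0],[-47,-15,45,0,0,0]]]'
python3 - <<'E'
from lid import *
tab(); tab("top","t3"); s=snap("wrist","w5"); t=load("lidtmp");q=load("t3")
u,v=proj(t,[.49,.21,.07]).astype(int)
b=cv2.resize(t["pixels"][v-40:v+40,u-60:u+60],(600,400),interpolation=cv2.INTER_CUBIC)
a=cv2.resize(s["pixels"],(320,200));u,v=proj(q,[.47,.2,.07]).astype(int)
c=cv2.resize(q["pixels"][v-25:v+25,u-35:u+35],(280,200),interpolation=cv2.INTER_CUBIC)
cv2.imwrite("pics/c3.png",np.vstack([np.hstack([a,c]),b])[:,:,::-1])
E
```

```text
clock: 24.8
tool_pos: [0.4171, 0.1857, 0.087]
orientation: [-180.0, 0.0, 107.1]
force: [-0.6, 0.2, -0.9]
opening: 0.0004
tab cx,cy,z -74.03843879730094 -3.2531111614513026 73.59380252927694 50 theta 0.05341215991144811
tab cx,cy,z -68.22076754895323 0.6399484454495437 76.63310196162543 36 theta 0.0778999034086841
```

View pics/c3.png

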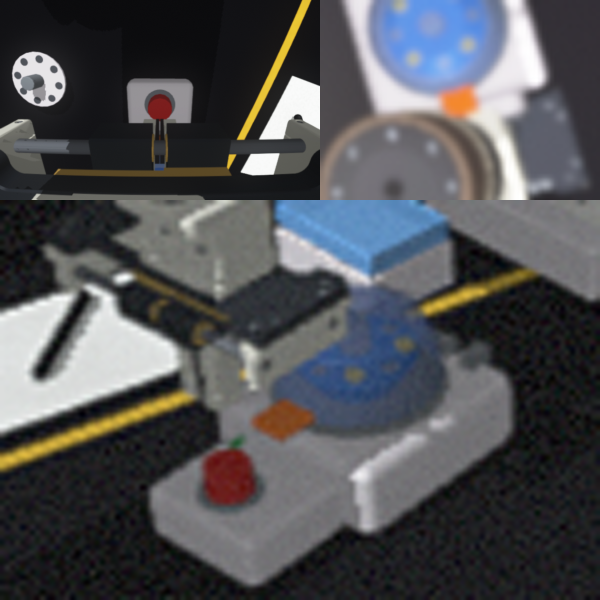

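The lid is shut: the tab's top face is at about 75 mm, the dome lies flat on the deck, and the rotor can be seen inside. The fingers are over the key. I descend and press gently, watching the force.

```bash
python3 -m pendant '[[[0,0,-15,0,0,0],[0,0,-32,0,0,0],[0,0,-43,0,0,0],[0,0,-49,0,0,0],[0,0,-49,0,0,0],[0,0,-49,0,0,0]]]'|grep -E "pos|force"
for i in 1 2; do python3 -m pendant '[[[0,0,-1,0,0,0],[0,0,-1,0,0,0],[0,0,-1,0,0,0]]]'|grep -E "pos|force"; done
python3 -m pendant '[[[0,0,-1,0,0,0],[0,0,-2,0,0,0],[0,0,-3,0,0,0],[0,0,-3,0,0,0],[0,0,-3,0,0,0],[0,0,-3,0,0,0]]]'|grep -E "pos|force"
python3 - <<'E'
from h import *
F=[]
for i in range(6):
    s=snap("side","k");o=get_obs();F.append(np.r_[o["force"],o["tool_pos"]])
print(np.mean(F,0),np.std(F,0))
E
```

```text
tool_pos: [0.4179, 0.1861, 0.0385]
force: [-1.0, -1.0, 0.5]
tool_pos: [0.4176, 0.1859, 0.0373]
force: [-0.1, 0.2, -0.2]
tool_pos: [0.4176, 0.1858, 0.0361]
force: [-0.8, 0.3, 0.5]
tool_pos: [0.4176, 0.1859, 0.0332]
force: [-0.6, 0.3, 2.8]
[-0.56932254  0.03942842  3.27343933  0.41763712  0.18588966  0.03321111] [6.19811772e-01 2.43134823e-01 4.15497813e-01 1.27607304e-05
 1.85459415e-05 1.37027547e-05]
```

```bash
python3 -m pendant '[[[0,0,-1,0,0,0],[0,0,-2,0,0,0],[0,0,-3,0,0,0],[0,0,-4,0,0,0],[0,0,-4,0,0,0],[0,0,-4,0,0,0],[0,0,-4,0,0,0],[0,0,-4,0,0,0]]]'
python3 - <<'E'
from lid import *
F=[]
for i in range(14):
    s=snap("side","k");o=get_obs();F.append(np.r_[o["force"],o["tool_pos"]])
print(np.mean(F,0),np.std(F,0)/3.7,o["clock"])
s=snap("wrist","k2");tab()
hsv=cv2.cvtColor(s["pixels"],cv2.COLOR_RGB2HSV);m=cv2.inRange(hsv,(0,150,90),(4,255,255))|cv2.inRange(hsv,(176,150,90),(180,255,255))
ys,xs=np.nonzero(m);P=np.array([at(s,x,y) for x,y in zip(xs,ys)])
k=np.hypot(P[:,0]-.418,P[:,1]-.1865)<.015
print(len(P),k.sum(),np.percentile(P[k,2],[10,50,75,90]))
E
```

```text
clock: 28.5
tool_pos: [0.4176, 0.1859, 0.0292]
orientation: [180.0, -0.0, 107.1]
force: [-0.2, -0.2, 4.6]
opening: 0.0005
[-0.42281663 -0.12712753  4.66988347  0.41762464  0.18587637  0.02918789] [1.38179587e-01 1.06369761e-01 1.25917862e-01 4.47946422e-06
 5.21723741e-06 3.84502377e-06] 29.2
tab cx,cy,z nan nan nan 0 theta nan
933 301 [0.059514   0.05984736 0.06009926 0.06047738]
  return _methods._mean(a, axis=axis, dtype=dtype,
  ret = ret.dtype.type(ret / rcount)
```

Key top is at 59.8 mm (about 6.1 mm of travel) and the force is 4.7 N (about 5.7 mm), so it is at half travel. In the side view the gripper now hides the tab, so I recheck the lid in the top camera before handing in.

```bash
python3 - <<'E'
from lid import *
tab("top","t4")
s,o=load("t4"),load("top0")
for n,p in(("white",[.4425,-.0084,.05]),("orange",[.611,-.077,.05]),("green",[.4264,-.182,.05])):
    u,v=proj(s,p).astype(int);print(n,np.abs(s["pixels"][v-12:v+12,u-12:u+12].astype(int)-o["pixels"][v-12:v+12,u-12:u+12]).mean())
q=load("k");q=snap("side","k5")
u,v=proj(q,[.47,.2,.08]).astype(int)
cv2.imwrite("pics/c4.png",cv2.resize(q["pixels"][v-45:v+45,u-60:u+60],(600,450),interpolation=cv2.INTER_CUBIC)[:,:,::-1])
E
```

```text
tab cx,cy,z -68.46341453726491 -2.40118531986909 75.76148841163021 35 theta 0.07141027603260691
white 3.0434027777777777
orange 6.34837962962963
green 7.012152777777778
```

View pics/c4.png

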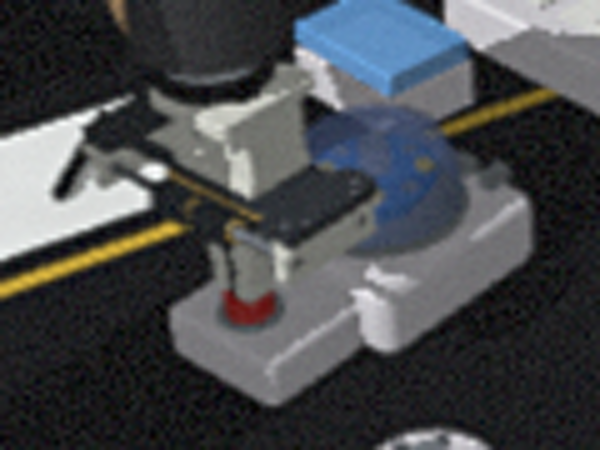

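The side crop shows the fingers holding the key down at (250,300), with the dome flat on the deck. The top camera puts the tab's top face at 75.8 mm, which is shut.

```bash
python3 -c "
from plant import *
print(close_job()); print(get_obs()['clock'])"
```

```text
the job is handed in; nothing more can be done
None
the job is handed in; nothing more can be done
```

The job is done and handed in at about 29 s. The blue rotor is on the spindle and released, the lid is shut, and the fingers are holding the red key at half travel.

- **Grasp:** The first grip closed above the knob without touching it. The real fingertips sit about 30 mm behind the reported TCP. I corrected for that, and the second grip held at a 21 mm opening.
- **Rotor:** After release all four yellow caps measured 94 mm high, which is fully home and level.
- **Lid:** I swung it down by its tab until the force at the stop reached about 15 N. The tab's top face then measured 74 to 77 mm across the side and top cameras, against a nominal 75 mm. I pressed the key only after that.
- **Key:** The camera gives about 6.1 mm of travel, and the 4.7 N spring force gives about 5.7 mm. Both agree with half-way within error.
- **Failed or weaker checks:** The last side-camera lid check gave no reading because the gripper hid the tab, so I used the top camera, which read 75.8 mm. I compared only the white, orange and green rotors with the first picture, and they looked unchanged. I did not measure the rack, tip box or jar again, but the arm never worked near the rack or jar. It passed well above the blue-lidded box behind the lid.

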